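# Prise open the test box and hold the tested transformer up on its side

### The job

The tested transformer has to come out of the touch-proof test box for a look at its pins. Take the small screwdriver, put its blade into the pry slot under the front edge of the cover and lever the cover up until the catch lets go and it springs open (keep your fingers off the shut cover), then lay the screwdriver flat on the worktop. Draw the big transformer up out of its nest, turn it a quarter turn onto its side so that the underside with the pins looks sideways, and finish while still holding it there in the gripper, at least 15 cm above the worktop and clear of the box; leave everything else on the worktop where it is.

Things in the scene. Friction and masses are not known exactly. Their poses are not given: they have to be found in the camera images.
- test_box: Grey moulded test box on a steel base plate, fixed to the bench; 142 (x) x 108 (y) x 75 mm high, plate 166 x 116 x 12, wall rim at z 70. Origin: centre of its underside; -x is the front, facing the robot; z up. Walls 5 mm. Inside, a brown nest: floor at z 30, centre at x +9; end saddles (z 30-52) leave the middle 50 mm of both long sides free, with 30 mm to the side walls for fingers.
- pry_slot (a point): Middle of the pry slot in the front wall of the box, on the outer face (box x -71, y 0, z 65.5): an opening 30 mm wide (y) and 9 mm high (z 61 to 70) between the wall and the cover. Axes as the box: the blade goes in along +x; 35 mm deep is free. Wall 5 mm thick: its lower edge, z 61, is the fulcrum.
- cover (a joint): Flat cover of the box, 5 mm thick, grey frame with clear window, flush with the walls, hinged at the rear. 0 = shut, grows as it opens. A spring catch holds it shut: the front edge must be prised up about 4 mm (0.03 rad) with some 6 N, which takes the blade, 32 mm in, to a slope of 0.35 to 0.4 rad; then it springs open by itself in about 1.5 s to its stop at 2.1 rad (leaning back) and stays.
- cover_edge (a point): Middle of the cover's front edge, half way up its 5 mm thickness; moves with the cover (145 mm from the hinge line).
- screwdriver: Small slim screwdriver lying on the worktop, 135 mm long. Origin: middle of its length, on its underside; z up as it lies; its axis is 7 mm above the origin. Local y runs along it: the blade tip is at y -68, the shank, 3.2 mm thick, from y -68 to -18, the handle (12 mm wide, 14 mm high) from y -18 to +68. 90 g. Grip it lightly (30 to 50 N): squeezed hard, the slim handle twists out of the fingers.
- big_transformer: The biggest transformer, tape-wrapped core on a black bobbin with pins below, in the nest of the box under the cover. 35 (x) x 81 (y) x 38 mm (z). Origin: centre of its underside; z up as it stands; y lies along the box's length. Grip the core's long sides, 32 mm apart, at mid-length. About 0.26 kg.
- transformer_a: Middle-sized transformer standing on the worktop, 29 x 65 x 29 mm; origin: centre of its underside. Not to be moved.
- transformer_b: Small transformer standing on the worktop, 31 x 43 x 29 mm; origin: centre of its underside. Not to be moved.
- transformer_c: Small low transformer standing on the worktop, 29 x 44 x 26 mm; origin: centre of its underside. Not to be moved.
- caliper: Dial caliper lying on the worktop, 97 x 234 x 14 mm; origin: centre of its underside. Not to be moved.
- tweezers: Tweezers lying on the worktop, 10 x 124 x 9 mm; origin: centre of its underside. Not to be moved.
- marker_pen: Marker pen lying on the log book, 17 x 135 x 16 mm; origin: centre of its underside. Not to be moved.

How it is judged (in metres and radians):
On the way, in this order (a step that is already met when the one before it is completed fails the run):
1. the screwdriver blade, and not the fingers, prises the shut cover up against its catch (value of joint cover between 0.008 and 0.3 rad and contact force between screwdriver and cover above 0.8 N and contact force between the fingers and cover below 0.5 N), for 0.02 s.
2. the cover stands open (value of joint cover above 1.7 rad), for 0.2 s.
3. the transformer is drawn up out of its nest in the fingers (z of big_transformer in the frame of test_box above 0.075 m and contact force between the fingers and big_transformer above 1 N), for 0.1 s.
At the end, for the whole second after the job is handed in: Transformer held still by the fingers alone, its origin over 150 mm above the worktop, its upright axis 60 to 120 degrees from vertical, clear of box and cover; cover open (over 1.7 rad); screwdriver let go, lying flat on the worktop (within 10 degrees) (height (world z) of big_transformer above 0.15 m and angle between big_transformer's own z axis and vertical between 1.05 and 2.09 rad and contact force between the fingers and big_transformer above 1 N and linear speed of each of big_transformer, screwdriver below 0.03 m/s and angular speed of big_transformer below 0.3 rad/s and contact force between big_transformer and test_box below 0.1 N and contact force between big_transformer and cover below 0.1 N and value of joint cover above 1.7 rad and height (world z) of screwdriver below 0.03 m and angle between screwdriver's own y axis and vertical between 1.4 and 1.74 rad and contact force between the fingers and screwdriver below 0.1 N); the arm keeps its last pose, push and grip.
It fails at once if the fingers push or pull at the cover while it is still shut (contact force between the fingers and cover above 1.5 N and value of joint cover below 0.3 rad).
It fails at once if one of the other loose things on the worktop is pushed more than 30 mm from its place (distance of any of transformer_a, transformer_b, transformer_c, caliper, tweezers, marker_pen from where it was at the start of the episode above 0.03 m).
It also fails if it takes over 59 s, if anything falls off the work surface, if the arm or the gripper's body presses on something with over 40 N, if the wrist force passes 120 N, or if a joint passes its speed limit or range.

### The arm

A 7-joint arm with a two-finger parallel gripper is mounted at the origin on a cart in front of the work surface, level with it; the furniture and walls round the work are solid. World frame = base frame: x ahead of the robot, y to its left, z up, the work surface at z = 0. Lengths are in mm, angles in rad, forces in N, time in s.
With the tool pointing down it reaches from about 400 to 875 mm from the base axis. Payload 4.4 kg.
Tool frame: the origin (TCP) lies at the very end of the fingers, on their centre line; the grasp point (between the pads) lies 19 mm behind it (ctrl.grip_point_offset is the distance from the TCP to the grasp point, in mm); z points along the fingers, y is the line along which they close (so a half turn about z gives the same grasp; the last joint's range is limited). The gripper opens to 85 mm and grips with 20 to 120 N. Pads are 22 mm wide; open, the fingers measure 114 mm over their backs; the gripper's body (76 mm by 85 mm) begins 54 mm behind the grasp point. The pads swing forward as they close: fully open they stand 13 mm farther back than shut.
Start: joints at [-1.396, 0.628, 0.038, 1.517, -0.027, 0.996, -0.02], TCP at [154.986, 631.267, 209.313] pointing down, gripper open.
Joint ranges: [-3.06, 3.06], [-0.37, 2.12], [-1.25, 1.32], [0.18, 2.47], [-1.1, 4.24], [0.23, 1.98], [-2.94, 2.94]. Speed limits (rad/s): [2.57, 2.57, 3.14, 3.14, 3.14, 3.14, 3.14].

### API

Orientations are given as [roll, pitch, yaw] about the fixed x, y, z axes, in that order (R = Rz(yaw) Ry(pitch) Rx(roll)).
In Python, from cell import ctrl gives the robot as it stands.
- The arm moves only by the tool jog_arm, never from a script. Its argument "increments" is one flat list of numbers, 7 for each row, row after row: the finger opening in cm, from 0 to 8.54, then the shift along the tool's x, y, z in cm, then the turn, a rotation vector about the tool's x, y, z in degrees. In form: [fingers, x, y, z, rx, ry, rz, fingers, x, y, z, rx, ry, rz, ...]. A call has 1 to 20 rows; each row is the pose to reach, as a shift and turn from the pose commanded when the call began, along the tool's axes at that moment; what a row does not reach only later rows make up. A row lasts 1/10 s, in which the tool goes at most 50 mm and 8.59 degrees, less where a joint would pass 70% of its speed; a pose out of reach is approached as far as the arm can. A call with a gripper value outside its range is refused whole. The fingers move at their own pace and stop on an object; the grip force is fixed at half the most. Time passes only in rows, so rows that repeat a pose let the fingers close. It gives the time, the measured TCP pose, the force, the opening and the grip force at its end, in the units of the state.
- ctrl.read_state(): the state, without advancing time (a new reading comes with each control period).
- ctrl.get_image(name): name is "scene" or "top" or "wrist"; returns the picture (480x640x3 uint8, red, green, blue); there is no depth.
- ctrl.camera_params(name): a dict with "fx", "fy", "cx", "cy" (pixels), "distortion" ([k1, k2, p1, p2, k3] as OpenCV has them; the pictures are not rectified), "extrinsics" (4x4, takes a point from world to camera coordinates). Camera axes: x right, y down, z forward; pixel columns grow to the right and rows downward; lengths in mm; the calibration is good to about 2 mm. A picture is of the moment at which its call begins: read the wrist's pose just before it. camera_params takes no time and is no camera call; for the wrist camera it gives the pose at the moment of the call.
- ctrl.finish_job(): hands the job in; it is judged then, once.
The state is a dict: "clock": time; "qpos": joint angles; "qd": joint speeds; "tau": joint torques, N m; "eef_pos": TCP position; "tool_rot": TCP orientation; "force": force on the tool from outside, world axes, zero at the start; "torque": the same for the moment, N m; "width": finger opening in mm; "gripper_force": force on a finger pad.
Only numpy, scipy, OpenCV 4.12 (cv2) and the standard library are available. Lean on these libraries where they do the work, as an engineer would, in place of code of your own. Each camera call takes 0.05 s, during which the arm holds its last target. There are 200 camera calls.

## Working session

There is one attempt and no reset: what is moved stays moved. The work goes in short steps, Python scripts to look and compute and a tool call to move; the robot and the scene stay as the last step left them, time stands still between calls to the robot, and variables do not carry over. Pictures are saved under pics/ and viewed, at most 10 in all, crops included, and the job is handed in when it is done.

Besides the shell and the picture viewer there is one more tool, called after "Request:" by a JSON object that holds its "fn" and its "kwargs", one argument or row to a line. jog_arm: Moves the arm, as the interface text tells. Its arguments: {"type":"object","properties":{"increments":{"type":"array","items":{"type":"number"}}},"required":["increments"]}

```bash
mkdir -p pics; ls
python3 - <<'E'
from cell import ctrl
import cv2
for n in ("scene","top"):
    im=ctrl.get_image(n); cv2.imwrite(f"pics/{n}0.png",im[:,:,::-1])
    p=ctrl.camera_params(n); print(n,p)
print(ctrl.read_state())
E
```

```text
pics
scene {'fx': 471.23319321211335, 'fy': 471.23319321211335, 'cx': 321.44267224841803, 'cy': 238.78237854224616, 'distortion': array([0.0427539, 0.       , 0.       , 0.       , 0.       ]), 'extrinsics': array([[ 9.14392741e-01, -4.04764612e-01,  7.17796219e-03,
        -4.27777676e+02],
       [-2.69787156e-01, -6.22496899e-01, -7.34651279e-01,
         2.80152515e+02],
       [ 3.01829099e-01,  6.69823275e-01, -6.78406939e-01,
         1.02532929e+03],
       [ 0.00000000e+00,  0.00000000e+00,  0.00000000e+00,
         1.00000000e+00]])}
top {'fx': 557.8944822073946, 'fy': 557.8944822073946, 'cx': 313.0321870790721, 'cy': 242.04535064375, 'distortion': array([-0.11471198,  0.        ,  0.        ,  0.        ,  0.        ]), 'extrinsics': array([[ 1.19909144e-02, -9.99923922e-01, -2.89293592e-03,
         1.31642376e+02],
       [-9.94366787e-01, -1.16194657e-02, -1.05355022e-01,
         5.34688014e+02],
       [ 1.05313392e-01,  4.13994244e-03, -9.94430465e-01,
         1.39942664e+03],
       [ 0.00000000e+00,  0.00000000e+00,  0.00000000e+00,
         1.00000000e+00]])}
{'clock': 0.1, 'qpos': array([-1.39576674,  0.62925567,  0.03841589,  1.51823612, -0.02700623,
        0.99631263, -0.01999207]), 'qd': array([ 0.00076748, -0.0018182 ,  0.00049422, -0.00145241,  0.00111877,
       -0.00067902,  0.00416168]), 'tau': array([ 3.86770829e-03, -5.64535797e+01,  1.23124592e+00, -1.93974835e+01,
        1.14548922e-02,  5.35326704e-03,  1.56644796e-05]), 'eef_pos': array([154.84216166, 630.68515715, 208.48942614]), 'tool_rot': array([-3.13989763e+00, -5.63440216e-06,  2.90079167e+00]), 'force': array([-0.15929312,  0.02241705,  0.08104827]), 'torque': array([ 0.00732091,  0.03597922, -0.02992172]), 'gripper_force': 0.0, 'width': 85.73375997569751}
```

View pics/scene0.png

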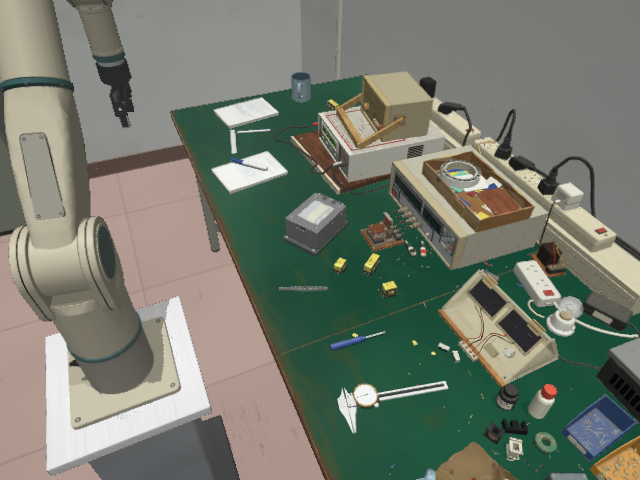

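View pics/top0.png

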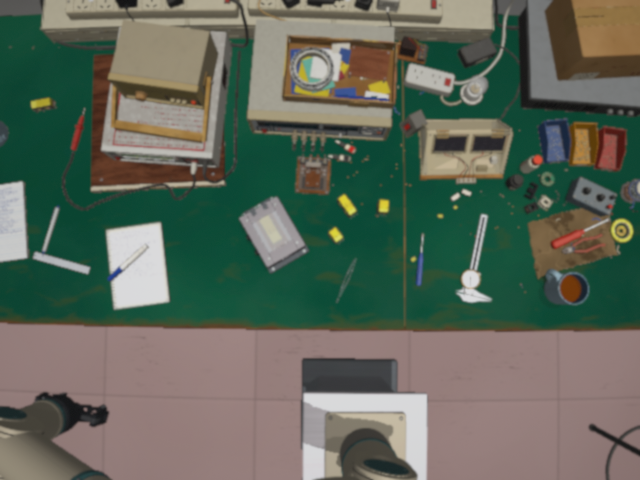

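The box is near top pixel (272,234), turned in yaw. The screwdriver is at about (421,235) to (420,285), with its blade pointing away from the robot. I'll enlarge both.

```bash
python3 - <<'E'
from cell import ctrl
import cv2,numpy as np
t=cv2.imread("pics/top0.png");s=cv2.imread("pics/scene0.png")
f=lambda im,x,y,w,h,k:cv2.resize(im[y:y+h,x:x+w],None,fx=k,fy=k,interpolation=cv2.INTER_CUBIC)
a=f(t,230,185,80,100,5) # 400x500
b=f(t,400,225,40,70,7)[:500] #280x490
c=np.zeros((500,690,3),np.uint8);c[:,:400]=a;c[:490,405:685]=b
cv2.imwrite("pics/c1.png",c)
a=f(s,275,185,80,70,5);b=f(s,320,320,80,35,5)
cv2.imwrite("pics/c2.png",np.vstack([a,b]))
E
cat > h.py <<'E'
import numpy as np,cv2
from cell import ctrl
from scipy.spatial.transform import Rotation as R
def px2w(n,uv,z,p=None):
    p=p or ctrl.camera_params(n);K=np.array([[p['fx'],0,p['cx']],[0,p['fy'],p['cy']],[0,0,1]])
    q=cv2.undistortPoints(np.array(uv,float).reshape(-1,1,2),K,p['distortion'],None,None).reshape(-1,2)
    E=p['extrinsics'];Rm=E[:3,:3];o=-Rm.T@E[:3,3]
    d=np.c_[q,np.ones(len(q))]@Rm
    z=np.broadcast_to(z,(len(q),))
    return o+d*((z-o[2])/d[:,2])[:,None]
def w2px(n,P,p=None):
    p=p or ctrl.camera_params(n);K=np.array([[p['fx'],0,p['cx']],[0,p['fy'],p['cy']],[0,0,1]])
    E=p['extrinsics'];return cv2.projectPoints(np.array(P,float).reshape(-1,3),cv2.Rodrigues(E[:3,:3])[0],E[:3,3],K,p['distortion'])[0].reshape(-1,2)
def delta(pos,Rt,pos0,R0):  # move numbers: cm along tool, deg
    return np.round(np.r_[R0.T@(np.array(pos)-pos0)/10, np.degrees(R.from_matrix(R0.T@Rt).as_rotvec())],2)
def tool(s=None):
    s=s or ctrl.read_state();return s['eef_pos'],R.from_euler('xyz',s['tool_rot']).as_matrix()
E
```

```text
(no output)
```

View pics/c1.png

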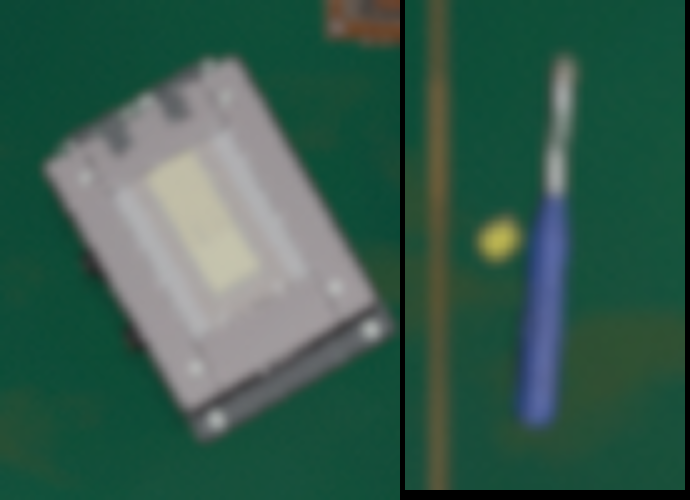

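View pics/c2.png

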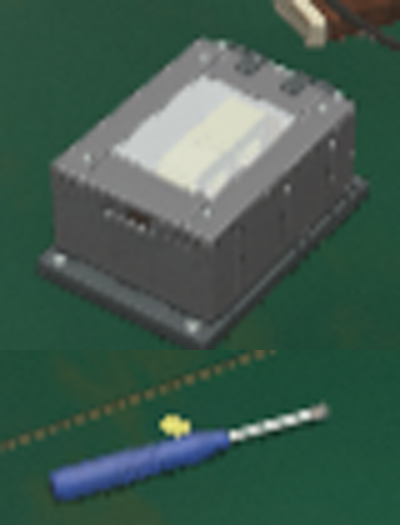

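Run:
```python
from h import *
c=np.array([[45,165],[240,60],[378,305],[187,408]])/5+[230,185]-.4
P=px2w('top',c,75);print(P.round(1))
print([np.linalg.norm(P[i]-P[i-1]).round(1) for i in range(4)])
fm=(P[2]+P[3])/2;rm=(P[0]+P[1])/2;d=rm-fm;print('center',(fm+rm)/2,'yaw',np.degrees(np.arctan2(d[1],d[0])))
d2=P[0]-P[1]+P[3]-P[2];print('yaw2',np.degrees(np.arctan2(d2[1],d2[0]))-90)
c=np.array([[55,168],[205,38],[355,97],[213,242]])/5+[275,185]-.4
Q=px2w('scene',c,75);print('scene',Q.round(1))  # frontleft, rearleft, rearright, frontright
print(px2w('scene',np.array([[143,218]])/5+[275,185]-.4,65.5))
for n,uv in(('top',[[160/7+400,58/7+225],[130/7+400,422/7+225]]),('scene',[[384.4,332],[331.6,347]])):
    S=px2w(n,uv,7);print(n,S.round(1),S.mean(0).round(1),np.linalg.norm(S[0]-S[1]),np.degrees(np.arctan2(*(S[0]-S[1])[[1,0]])))
p,Rt=tool();print(p,Rt.round(3))
p=ctrl.camera_params('wrist');E=p['extrinsics'];print('wrist cam',-E[:3,:3].T@E[:3,3],E[:3,:3].round(2))
```

```text
[[587.3 324.1  75. ]
 [641.4 227.7  75. ]
 [519.1 157.   75. ]
 [466.9 250.6  75. ]]
[np.float64(141.0), np.float64(110.5), np.float64(141.3), np.float64(107.1)]
center [553.67039345 239.8713105   75.        ] yaw 30.716106041651866
yaw2 29.23016521447667
scene [[470.2 247.7  75. ]
 [591.4 322.5  75. ]
 [647.4 238.6  75. ]
 [525.1 158.4  75. ]]
[[502.503982   200.66518699  65.5       ]]
top [[ 561.7 -148.6    7. ]
 [ 426.  -136.4    7. ]] [ 493.9 -142.5    7. ] 136.23850676010716 -5.132301892881288
scene [[ 561.5 -147.5    7. ]
 [ 432.6 -135.9    7. ]] [ 497.  -141.7    7. ] 129.49901578251246 -5.15201344319802
[154.84216166 630.68515715 208.48942614] [[-0.971  0.238 -0.   ]
 [ 0.238  0.971 -0.002]
 [ 0.    -0.002 -1.   ]]
wrist cam [ 80.24948505 649.52764287 373.71656357] [[ 0.24  0.97 -0.  ]
 [ 0.93 -0.23  0.3 ]
 [ 0.3  -0.07 -0.95]]
```

Top and scene views agree. The box centre is near (555,241) with yaw about 30°. The screwdriver centre is near (495,-142), axis at -5.1°, blade away from the robot.

Run:
```python
from h import *
p0=np.array([154.986,631.267,209.313]);_,R0=tool()
mk=lambda yaw:R.from_euler('xyz',[180,0,yaw],degrees=True).as_matrix()
for pos,y in (((480,300,200),170),((470,-140,110),174.9)): print(delta(pos,mk(y),p0,R0))
```

```text
[-39.46 -24.42   0.97  -0.1   -0.    -3.8 ]
[-4.899e+01 -6.737e+01  1.005e+01 -1.000e-01 -1.000e-02 -8.700e+00]
```

Request:
{"fn": "jog_arm", "kwargs": {
  "increments": [4, -39.5, -24.4, 1, 0, 0, -3.8, 4, -39.5, -24.4, 1, 0, 0, -3.8, 4, -39.5, -24.4, 1, 0, 0, -3.8, 4, -39.5, -24.4, 1, 0, 0, -3.8, 4, -39.5, -24.4, 1, 0, 0, -3.8, 4, -39.5, -24.4, 1, 0, 0, -3.8, 4, -39.5, -24.4, 1, 0, 0, -3.8, 4, -39.5, -24.4, 1, 0, 0, -3.8, 4, -39.5, -24.4, 1, 0, 0, -3.8, 4, -39.5, -24.4, 1, 0, 0, -3.8, 4, -49, -67.4, 10, 0, 0, -8.7, 4, -49, -67.4, 10, 0, 0, -8.7, 4, -49, -67.4, 10, 0, 0, -8.7, 4, -49, -67.4, 10, 0, 0, -8.7, 4, -49, -67.4, 10, 0, 0, -8.7, 4, -49, -67.4, 10, 0, 0, -8.7, 4, -49, -67.4, 10, 0, 0, -8.7, 4, -49, -67.4, 10, 0, 0, -8.7, 4, -49, -67.4, 10, 0, 0, -8.7, 4, -49, -67.4, 10, 0, 0, -8.7]
}}

```text
clock: 2.1
eef_pos: [468.1, -148.2, 108.1]
tool_rot: [-3.138, -0.002, 3.04]
force: [-0.7, 0.7, -0.1]
width: 40.0
gripper_force: 0.0
```

Request:
{"fn": "jog_arm", "kwargs": {
  "increments": [4, 0, 0, 0, 0, 0, 0, 4, 0, 0, 0, 0, 0, 0, 4, 0, 0, 0, 0, 0, 0]
}}

```text
clock: 2.4
eef_pos: [470.6, -138.0, 109.5]
tool_rot: [3.141, 0.0, 3.056]
force: [0.6, 0.5, 0.2]
width: 39.7
gripper_force: 0.0
```

Run:
```python
from h import *
s=ctrl.read_state();p=ctrl.camera_params('wrist');im=ctrl.get_image('wrist')[:,:,::-1].copy()
print(s['clock'],s['eef_pos'],s['tool_rot'],s['qpos'].round(2),s['width'])
print(w2px('wrist',[[561.7,-148.6,7],[426,-136.4,7],[470,-140,7]],p).round(1))
np.save('w1.npy',p,allow_pickle=True);cv2.imwrite('pics/w1.png',im)
```

```text
2.4 [ 470.5536382  -138.0350414   109.49710639] [3.14072966e+00 2.60819556e-04 3.05606841e+00] [ 0.25  0.56 -0.03  2.05  0.03  0.53  1.68] 39.69922589279828
[[324.6 337.7]
 [324.8 169. ]
 [325.2 229.2]]
```

View pics/w1.png

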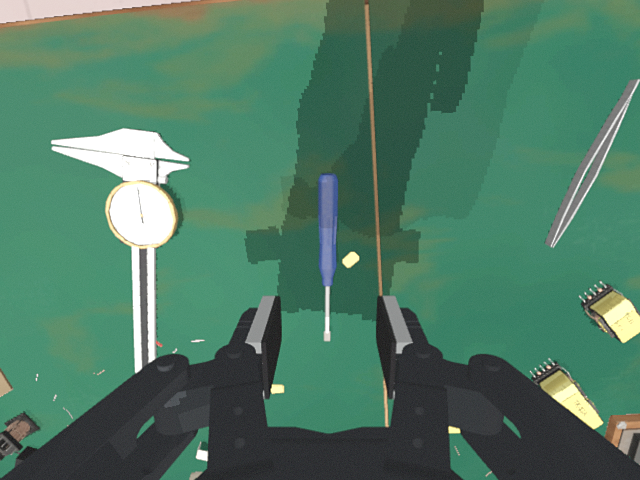

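The wrist view shows the handle end at (328,174), the blade tip at (327,341) and the handle/shank joint at (327,285).

Run:
```python
from h import *
p=np.load('w1.npy',allow_pickle=True).item()
S=px2w('w',[[327,341],[328,174],[327.3,285]],[7,7,7],p);print(S.round(1))
d=S[0]-S[1];print(np.linalg.norm(d),np.degrees(np.arctan2(d[1],d[0])));u=d/np.linalg.norm(d)
m=(S[0]+S[1])/2;g=m-25*u;print(m,g)
yaw=np.degrees(np.arctan2(d[1],d[0]))+180
p0,R0=tool();print(p0,delta((g[0],g[1],2),R.from_euler('xyz',[180,0,yaw],degrees=True).as_matrix(),p0,R0))
```

```text
[[ 565.  -146.9    7. ]
 [ 429.7 -134.4    7. ]
 [ 515.1 -142.3    7. ]]
135.86472847514028 -5.260997023997491
[ 497.32887663 -140.66502114    7.        ] [ 472.43419295 -138.37270249    7.        ]
[ 470.55202519 -138.20307297  109.52799565] [-1.900e-01 -1.000e-02  1.075e+01  4.000e-02  2.000e-02  3.600e-01]
```

Request:
{"fn": "jog_arm", "kwargs": {
  "increments": [4, -0.2, 0, 5, 0, 0, 0.3, 4, -0.2, 0, 9, 0, 0, 0.3, 4, -0.2, 0, 10.7, 0, 0, 0.3, 4, -0.2, 0, 10.7, 0, 0, 0.3, 4, -0.2, 0, 10.7, 0, 0, 0.3, 1.1, -0.2, 0, 10.7, 0, 0, 0.3, 1.1, -0.2, 0, 10.7, 0, 0, 0.3, 1.1, -0.2, 0, 10.7, 0, 0, 0.3, 1.1, -0.2, 0, 10.7, 0, 0, 0.3, 1.1, -0.2, 0, 10.7, 0, 0, 0.3, 1.1, -0.2, 0, 10.7, 0, 0, 0.3]
}}

```text
clock: 3.55
eef_pos: [472.1, -140.4, 2.4]
tool_rot: [3.142, 0.0, 3.047]
force: [-0.5, 0.2, 0.3]
width: 11.0
gripper_force: 0.0
```

Request:
{"fn": "jog_arm", "kwargs": {
  "increments": [0.9, 0, 0, 0, 0, 0, 0, 0.9, 0, 0, 0, 0, 0, 0, 0.9, 0, 0, 0, 0, 0, 0]
}}

```text
clock: 3.85
eef_pos: [472.1, -140.3, 2.2]
tool_rot: [3.142, -0.0, 3.047]
force: [-0.4, 0.5, -0.0]
width: 9.0
gripper_force: 0.0
```

Run:
```python
from h import *
im=ctrl.get_image('wrist')[:,:,::-1]
cv2.imwrite('pics/w2.png',cv2.resize(im[150:420,150:510],None,fx=2,fy=2))
```

```text
(no output)
```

View pics/w2.png

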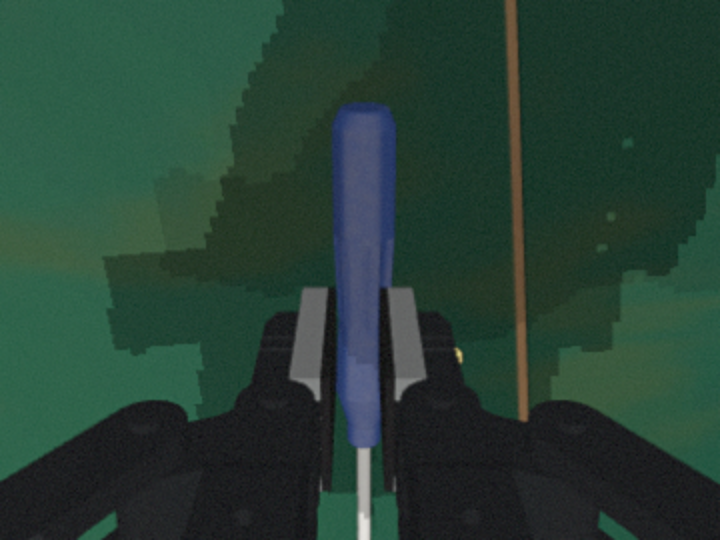

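The handle lies centred between the pads, at a narrower part of it. I'll close further.

Request:
{"fn": "jog_arm", "kwargs": {
  "increments": [0.7, 0, 0, 0, 0, 0, 0, 0.7, 0, 0, 0, 0, 0, 0, 0.7, 0, 0, 0, 0, 0, 0]
}}

```text
clock: 4.2
eef_pos: [472.1, -140.3, 2.3]
tool_rot: [3.142, -0.0, 3.047]
force: [-0.4, 0.2, -0.2]
width: 7.0
gripper_force: 0.0
```

Request:
{"fn": "jog_arm", "kwargs": {
  "increments": [0.5, 0, 0, 0, 0, 0, 0, 0.5, 0, 0, 0, 0, 0, 0, 0.5, 0, 0, 0, 0, 0, 0]
}}

```text
clock: 4.5
eef_pos: [472.1, -140.3, 2.3]
tool_rot: [3.142, -0.0, 3.047]
force: [-0.6, 0.2, -0.7]
width: 5.2
gripper_force: 0.0
```

Request:
{"fn": "jog_arm", "kwargs": {
  "increments": [0.3, 0, 0, 0, 0, 0, 0, 0.3, 0, 0, 0, 0, 0, 0, 0.3, 0, 0, 0, 0, 0, 0]
}}

```text
clock: 4.8
eef_pos: [472.1, -140.3, 2.3]
tool_rot: [3.142, -0.0, 3.047]
force: [0.6, -0.6, -0.5]
width: 2.8
gripper_force: 0.0
```

Run:
```python
from h import *
im=ctrl.get_image('wrist')[:,:,::-1]
cv2.imwrite('pics/w3.png',cv2.resize(im[150:420,150:510],None,fx=2,fy=2))
```

```text
(no output)
```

View pics/w3.png

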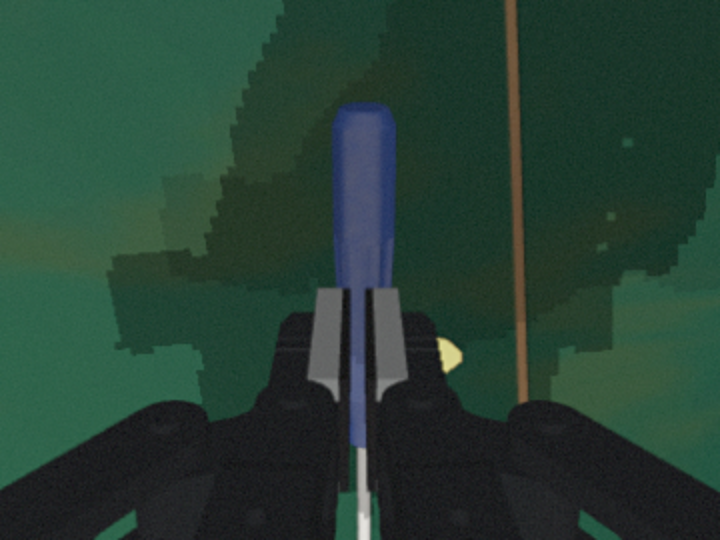

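Run:
```python
from h import *
t,Rt=tool();p=ctrl.camera_params('wrist')
for x in(11,-11):
  for z in (0,-10,-19,-38): 
    uv=w2px('w',[t+Rt@[x,-1.4,z],t+Rt@[x,1.4,z]],p);print(x,z,uv.round(0).tolist(),((uv-[150,150])*2).round(0).tolist())
print(px2w('w',[[150+350/2,150+288/2]],[2],p),px2w('w',[[150+364/2,150+105/2]],[7],p),t)
```

```text
11 0 [[325.0, 267.0], [331.0, 267.0]] [[350.0, 234.0], [362.0, 234.0]]
11 -10 [[325.0, 276.0], [331.0, 276.0]] [[350.0, 251.0], [362.0, 251.0]]
11 -19 [[325.0, 284.0], [331.0, 284.0]] [[349.0, 268.0], [362.0, 268.0]]
11 -38 [[324.0, 305.0], [332.0, 305.0]] [[348.0, 309.0], [363.0, 309.0]]
-11 0 [[325.0, 309.0], [331.0, 309.0]] [[350.0, 318.0], [362.0, 318.0]]
-11 -10 [[325.0, 319.0], [331.0, 319.0]] [[350.0, 338.0], [362.0, 338.0]]
-11 -19 [[325.0, 329.0], [331.0, 329.0]] [[350.0, 359.0], [362.0, 359.0]]
-11 -38 [[324.0, 355.0], [331.0, 355.0]] [[349.0, 410.0], [363.0, 410.0]]
[[ 474.97678502 -142.02752298    2.        ]] [[ 429.34777382 -134.49498136    7.        ]] [ 472.06908886 -140.30797627    2.28281019]
```

The fingers closed above the handle without touching it. The picture puts the finger ends roughly 25 mm short of the nominal TCP. I'll open and go lower carefully, watching the force.

Request:
{"fn": "jog_arm", "kwargs": {
  "increments": [3, 0, 0, 0, 0, 0, 0, 3, 0, 0, 0, 0, 0, 0, 3, 0, 0, 0.5, 0, 0, 0, 3, 0, 0, 1, 0, 0, 0, 3, 0, 0, 1, 0, 0, 0]
}}

```text
clock: 5.35
eef_pos: [471.5, -140.1, -8.5]
tool_rot: [3.141, -0.001, 3.047]
force: [0.1, -0.7, 0.6]
width: 29.6
gripper_force: 0.0
```

Run:
```python
from h import *
print(ctrl.grip_point_offset); s=ctrl.read_state(); print({k:np.round(v,3) for k,v in s.items()})
```

```text
18.700000000000003
{'clock': np.float64(5.35), 'qpos': array([ 0.243,  0.782, -0.016,  2.101,  0.045,  0.261,  1.665]), 'qd': array([-0.002, -0.011,  0.   , -0.003, -0.003,  0.008,  0.001]), 'tau': array([ 4.0000e-03, -5.0202e+01,  6.2000e-01, -6.0500e+00,  1.5000e-02,
       -9.5000e-02, -1.4000e-02]), 'eef_pos': array([ 471.535, -140.143,   -8.531]), 'tool_rot': array([ 3.141e+00, -1.000e-03,  3.047e+00]), 'force': array([ 0.116, -0.744,  0.568]), 'torque': array([ 0.037, -0.021, -0.038]), 'gripper_force': np.float64(0.0), 'width': np.float64(29.633)}
```

There was no contact at z -8.5, so the short fingers are confirmed. Joint 6 is also near its lower limit at 0.26. A pre-tilt of the tool, fingertips toward the robot, fixes this and leaves room for the lever stroke. I'll tilt 23° about the tip and lower.

Request:
{"fn": "jog_arm", "kwargs": {
  "increments": [3, 0.4, 0.1, -0.2, 0, 8, 0, 3, 0.7, 0.1, -0.2, 0, 16, 0, 3, 1, 0.1, -0.2, 0, 23, 0, 3, 1, 0.1, 0.1, 0, 23, 0, 3, 1, 0.1, 0.4, 0, 23, 0, 3, 1, 0.1, 0.6, 0, 23, 0, 3, 1, 0.1, 0.6, 0, 23, 0]
}}

```text
clock: 6.05
eef_pos: [460.6, -138.5, -13.5]
tool_rot: [3.142, -0.402, 3.047]
force: [0.0, 0.6, -0.2]
width: 30.4
gripper_force: 0.0
```

Run:
```python
from h import *
s=ctrl.read_state(); print(s['qpos'].round(3),s['eef_pos'],s['force'])
im=ctrl.get_image('wrist')[:,:,::-1]
cv2.imwrite('pics/w4.png',cv2.resize(im[150:420,150:510],None,fx=2,fy=2))
```

```text
[0.192 0.934 0.016 1.735 0.039 0.874 1.648] [ 460.57853012 -138.45957522  -13.50934253] [ 0.04956378  0.56891925 -0.16869049]
```

View pics/w4.png

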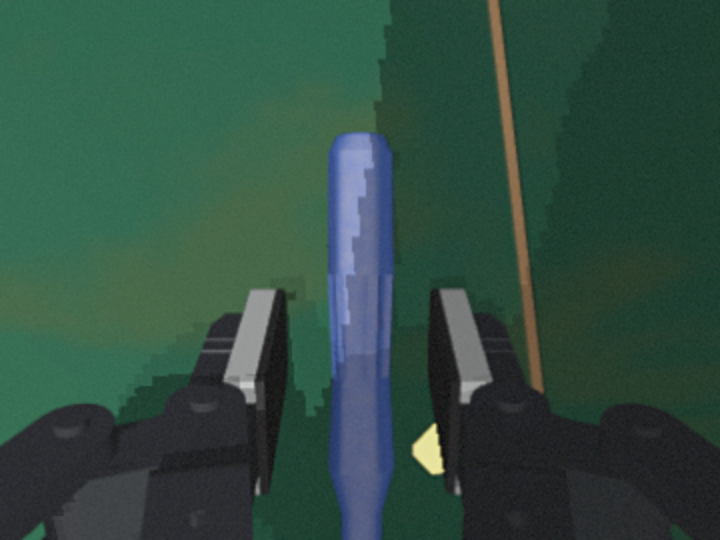

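The handle is centred between the pads, and the finger shadows are close to the table. I'll lower 4 mm and close.

Request:
{"fn": "jog_arm", "kwargs": {
  "increments": [3, -0.1, 0, 0.2, 0, 0, 0, 3, -0.2, 0, 0.4, 0, 0, 0, 1.1, -0.2, 0, 0.4, 0, 0, 0, 1.1, -0.2, 0, 0.4, 0, 0, 0, 1.1, -0.2, 0, 0.4, 0, 0, 0, 1.1, -0.2, 0, 0.4, 0, 0, 0, 1.1, -0.2, 0, 0.4, 0, 0, 0]
}}

```text
clock: 6.8
eef_pos: [462.7, -138.5, -17.1]
tool_rot: [-3.141, -0.401, 3.047]
force: [0.0, 0.2, 7.0]
width: 11.1
gripper_force: 5.5
```

Request:
{"fn": "jog_arm", "kwargs": {
  "increments": [0.9, 0, 0, -0.1, 0, 0, 0, 0.9, 0, 0, -0.1, 0, 0, 0, 0.9, 0, 0, -0.1, 0, 0, 0]
}}

```text
clock: 7.1
eef_pos: [462.9, -138.5, -16.9]
tool_rot: [-3.142, -0.401, 3.047]
force: [-1.3, -0.0, 5.8]
width: 10.0
gripper_force: 46.1
```

Request:
{"fn": "jog_arm", "kwargs": {
  "increments": [0.9, 0.4, 0, -0.9, 0, 0, 0, 0.9, 0.8, 0, -1.8, 0, 0, 0, 0.9, 1.6, 0, -3.7, 0, 0, 0, 0.9, 2.4, 0, -5.5, 0, 0, 0, 0.9, 3.2, 0, -7.4, 0, 0, 0, 0.9, 3.2, 0, -7.4, 0, 0, 0, 0.9, 3.2, 0, -7.4, 0, 0, 0, 0.9, 3.2, 0, -7.4, 0, 0, 0]
}}

```text
clock: 7.9
eef_pos: [461.9, -138.2, 62.8]
tool_rot: [3.141, -0.402, 3.048]
force: [-0.0, 0.4, -1.3]
width: 10.1
gripper_force: 42.7
```

Run:
```python
from h import *
t,Rt=tool();p=ctrl.camera_params('wrist');np.save('w5.npy',p,allow_pickle=True);im=ctrl.get_image('wrist')[:,:,::-1]
s=ctrl.read_state();print(s['eef_pos'],s['tool_rot'],s['force'],s['width'],s['gripper_force'],s['qpos'].round(2))
# blue handle segmentation
b=im.astype(int);m=((b[:,:,0]>b[:,:,1]+25)&(b[:,:,0]>b[:,:,2]+25)).astype(np.uint8)
n,l,st,ce=cv2.connectedComponentsWithStats(m);i=1+st[1:,4].argmax();print(st[i],ce[i])
ys,xs=np.where(l==i)
for y in range(ys.min(),ys.max()+1,8): print(y,xs[ys==y].min(),xs[ys==y].max(),end=' | ')
cv2.imwrite('pics/w5.png',im[100:480,140:520])
```

```text
[ 461.73040671 -138.20965813   62.65846037] [ 3.14132451 -0.40290449  3.04753586] [-0.35186793 -0.11160153 -1.32562436] 9.73666172831826 42.667370438575745 [0.19 0.82 0.02 1.72 0.04 1.01 1.66]
[ 312  210   34  211 5868] [328.40933879 307.72801636]
210 320 337 | 218 314 343 | 226 312 344 | 234 312 344 | 242 312 345 | 250 313 345 | 258 313 345 | 266 313 345 | 274 312 345 | 282 312 345 | 290 313 344 | 298 316 340 | 306 316 340 | 314 316 340 | 322 316 340 | 330 317 340 | 338 316 340 | 346 316 340 | 354 316 341 | 362 316 341 | 370 315 341 | 378 315 342 | 386 315 342 | 394 316 341 | 402 318 339 | 410 319 338 | 418 319 337 |
```

View pics/w5.png

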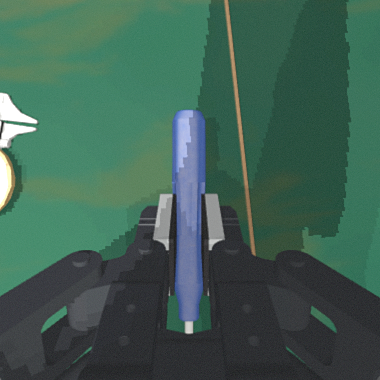

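The screwdriver is held, with its handle end at full-image (328,210) and the handle/shank joint at about (328,420). I'll check this against the assumption that it did not slip, then plan the insertion.

```bash
cat >> h.py <<'E'
def slots(c=(555,241),yaw=30):
    B=R.from_euler('z',yaw,degrees=True).as_matrix();return B,np.array([c[0],c[1],0.])
E
python3 - <<'E'
from h import *
p=np.load('w5.npy',allow_pickle=True).item()
Rg=R.from_euler('xyz',[-3.1415,-.402,3.0473]).as_matrix();tg=np.array([462.9,-138.5,-16.9])
u=np.array([np.cos(np.radians(-5.26)),np.sin(np.radians(-5.26)),0])
m=np.array([497.3,-140.7,7])
pts={k:Rg.T@(m+u*d-tg) for k,d in dict(end=-68,joint=18,tip=68).items()}
print({k:v.round(1) for k,v in pts.items()})
t,Rt=tool()
for k,v in pts.items(): print(k,w2px('w',[t+Rt@v],p).round(1),(t+Rt@v).round(1))
E
```

```text
{'end': array([40.2,  0.9, -8.9]), 'joint': array([-38.9,   1.1, -42.5]), 'tip': array([-84.9,   1.2, -62.1])}
end [[330.  211.5]] [ 428.4 -134.2   86.6]
joint [[330.6 419.8]] [ 514.1 -142.1   86.5]
tip [[330.9 547.8]] [ 563.9 -146.6   86.5]
```

The predicted points match the image within 2 px, so the grasp did not slip. Box estimate, corrected for the known view bias: centre (557.5,242), yaw 31°.

```bash
cat >> h.py <<'E'
Rg=R.from_euler('xyz',[-3.1415,-.402,3.0473]).as_matrix();Rs0=R.from_euler('z',-5.26,degrees=True).as_matrix()
TIP=np.array([-85,.3,-62.])
def sd(box_tip,th,c=(557.5,242),yaw=31):  # tool pose for blade tip at box-frame point, slope th
    B,o=slots(c,yaw);Rt=B@R.from_euler('y',-th).as_matrix()@Rs0.T@Rg
    return o+B@np.array(box_tip,float)-Rt@TIP,Rt
def pry(th,d=31,**k):
    ax=np.array([np.cos(th),0,np.sin(th)]);n=np.array([-np.sin(th),0,np.cos(th)])
    return sd(np.array([-71,0,61])+1.6*n+d*ax,th,**k)
E
python3 - <<'E'
from h import *
t,Rt=tool()
for b in ((-115,0,105),(-90,0,66)):
    q,Q=sd(b,0);print(q.round(1),delta(q,Q,t,Rt))
E
```

```text
[371.1 129.9  81.2] [ 11.34  25.85   2.83  14.22  -0.05 -33.35]
[392.5 142.8  42.2] [  7.96  27.33   5.63  14.22  -0.05 -33.35]
```

Request:
{"fn": "jog_arm", "kwargs": {
  "increments": [0.9, 3, 6, 0, 3.5, 0, -8, 0.9, 5.5, 12, 0.5, 7, 0, -16, 0.9, 8, 17, 1.2, 10, 0, -24, 0.9, 10, 22, 2, 13, 0, -30, 0.9, 11.3, 25.8, 2.8, 14.2, 0, -33.4, 0.9, 11.3, 25.8, 2.8, 14.2, 0, -33.4, 0.9, 11.3, 25.8, 2.8, 14.2, 0, -33.4, 0.9, 11.3, 25.8, 2.8, 14.2, 0, -33.4, 0.9, 11.3, 25.8, 2.8, 14.2, 0, -33.4, 0.9, 11.3, 25.8, 2.8, 14.2, 0, -33.4]
}}

```text
clock: 8.95
eef_pos: [372.5, 127.5, 81.6]
tool_rot: [-3.14, -0.402, -2.606]
force: [0.4, -0.5, -0.6]
width: 10.0
gripper_force: 42.8
```

Run:
```python
from h import *
s=ctrl.read_state();print(s['clock'],s['qpos'].round(2),s['force'].round(1))
t,Rt=tool(s)
print((t+Rt@TIP).round(1))
p=ctrl.camera_params('scene');im=ctrl.get_image('scene')[:,:,::-1]
B,o=slots((557.5,242),31)
P=[o+B@np.array(v) for v in ((-71,54,75),(-71,-54,75),(71,-54,75),(71,54,75),(-71,0,65.5))]
print('tip px',w2px('s',[t+Rt@TIP],p).round(1),'box',w2px('s',P,p).round(1).tolist())
cv2.imwrite('pics/s2.png',cv2.resize(im[170:260,260:370],None,fx=6,fy=6,interpolation=cv2.INTER_CUBIC))
for b in ((-115,0,66),(-75,0,66)):
    q,Q=sd(b,0);print(q.round(1),delta(q,Q,t,Rt))
```

```text
8.95 [-0.34  0.7  -0.14  1.96  0.15  0.89  1.51] [ 0.4 -0.5 -0.6]
[460.5 180.2 105.3]
tip px [[290.8 225.7]] box [[284.6, 217.5], [316.8, 232.9], [346.2, 205.4], [315.0, 191.8], [300.5, 227.7]]
[371.1 129.9  42.2] [-1.54  0.29  3.62 -0.01 -0.03 -0.15]
[405.4 150.5  42.2] [-5.22  0.31  2.05 -0.01 -0.03 -0.15]
```

Request:
{"fn": "jog_arm", "kwargs": {
  "increments": [0.9, -0.8, 0.3, 1.8, 0, 0, 0, 0.9, -1.5, 0.3, 3.6, 0, 0, 0, 0.9, -1.5, 0.3, 3.6, 0, 0, 0, 0.9, -3.4, 0.3, 2.8, 0, 0, 0, 0.9, -5.2, 0.3, 2.1, 0, 0, 0, 0.9, -5.2, 0.3, 2.1, 0, 0, 0, 0.9, -5.2, 0.3, 2.1, 0, 0, 0]
}}

```text
clock: 9.7
eef_pos: [404.5, 151.5, 42.6]
tool_rot: [-3.141, -0.402, -2.603]
force: [-0.0, -0.3, -0.9]
width: 10.0
gripper_force: 42.8
```

Run:
```python
from h import *
s=ctrl.read_state();t,Rt=tool(s);B,o=slots((557.5,242),31)
print((B.T@(t+Rt@TIP-o)).round(1),s['force'].round(1))
q,Q=sd((-40,0,66),0);print(delta(q,Q,t,Rt))
```

```text
[-75.2   1.3  66.4] [-0.  -0.3 -0.9]
[-3.26 -0.12 -1.34 -0.02 -0.01 -0.02]
```

Insert slowly.

Request:
{"fn": "jog_arm", "kwargs": {
  "increments": [0.9, -0.6, -0.1, -0.3, 0, 0, 0, 0.9, -1.2, -0.1, -0.5, 0, 0, 0, 0.9, -1.2, -0.1, -0.5, 0, 0, 0]
}}

```text
clock: 10.0
eef_pos: [417.3, 158.5, 42.0]
tool_rot: [-3.141, -0.4, -2.603]
force: [-0.1, 0.7, -1.3]
width: 10.2
gripper_force: 42.8
```

Request:
{"fn": "jog_arm", "kwargs": {
  "increments": [0.9, -0.6, 0, -0.3, 0, 0, 0, 0.9, -1.2, 0, -0.5, 0, 0, 0, 0.9, -1.7, 0, -0.7, 0, 0, 0, 0.9, -2, 0, -0.8, 0, 0, 0, 0.9, -2, 0, -0.8, 0, 0, 0]
}}

```text
clock: 10.5
eef_pos: [435.2, 169.4, 41.4]
tool_rot: [-3.141, -0.401, -2.602]
force: [-0.1, 0.4, -1.1]
width: 9.9
gripper_force: 42.8
```

Run:
```python
from h import *
s=ctrl.read_state();t,Rt=tool(s);B,o=slots((557.5,242),31)
print((B.T@(t+Rt@TIP-o)).round(1),s['force'].round(1),s['qpos'].round(2))
im=ctrl.get_image('scene')[:,:,::-1]
cv2.imwrite('pics/s3.png',cv2.resize(im[150:260,250:370],None,fx=5,fy=5,interpolation=cv2.INTER_CUBIC))
for th in (0,.1,.2,.3,.4,.45,.5):
    q,Q=pry(th,31);print(th,delta(q,Q,t,Rt))
```

```text
[-39.7   0.9  65.3] [-0.1  0.4 -1.1] [-0.37  0.84 -0.14  1.77  0.15  0.95  1.51]
0 [-0.07 -0.08  0.25 -0.03  0.05  0.04]
0.1 [-0.58 -0.08  0.8  -0.04 -5.68  0.03]
0.2 [ -1.15  -0.08   1.29  -0.05 -11.41   0.03]
0.3 [ -1.76  -0.08   1.72  -0.06 -17.14   0.02]
0.4 [-2.410e+00 -8.000e-02  2.090e+00 -7.000e-02 -2.287e+01  2.000e-02]
0.45 [-2.740e+00 -8.000e-02  2.260e+00 -8.000e-02 -2.573e+01  2.000e-02]
0.5 [-3.09e+00 -8.00e-02  2.40e+00 -8.00e-02 -2.86e+01  2.00e-02]
```

View pics/s3.png

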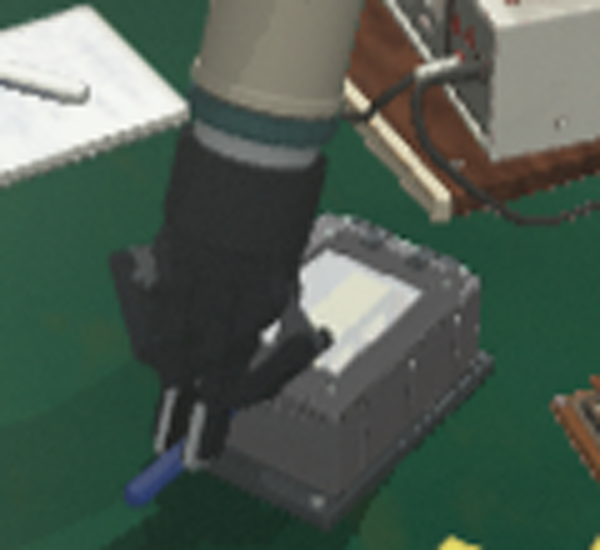

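The scene view shows the gripper in front of the box with the handle pointing back and the blade at the slot line. There is no contact force, so the blade is in. Now I'll lever.

Request:
{"fn": "jog_arm", "kwargs": {
  "increments": [0.9, 0, 0, 0.3, 0, 0, 0, 0.9, -0.3, 0, 0.5, 0, -2.8, 0, 0.9, -0.6, 0, 0.8, 0, -5.7, 0, 0.9, -0.8, 0, 1, 0, -8.6, 0, 0.9, -1.1, 0, 1.3, 0, -11.4, 0, 0.9, -1.1, 0, 1.3, 0, -11.4, 0]
}}

```text
clock: 11.15
eef_pos: [437.2, 170.3, 25.4]
tool_rot: [-3.141, -0.205, -2.603]
force: [0.2, 0.2, -1.0]
width: 9.9
gripper_force: 42.8
```

Run:
```python
from h import *
t,Rt=tool()
B,o=slots((557.5,242),31);print((B.T@(t+Rt@TIP-o)).round(1))
for th in (.25,.3,.35,.4,.45,.5):
    q,Q=pry(th,32);print(th,delta(q,Q,t,Rt))
```

```text
[-44.2   0.6  68.8]
0.25 [-0.68 -0.05  0.21 -0.06 -3.05  0.01]
0.3 [-0.94 -0.05  0.47 -0.07 -5.91  0.01]
0.35 [-1.22 -0.05  0.71 -0.07 -8.78  0.01]
0.4 [-1.500e+00 -5.000e-02  9.500e-01 -8.000e-02 -1.164e+01  1.000e-02]
0.45 [-1.800e+00 -5.000e-02  1.170e+00 -9.000e-02 -1.451e+01  1.000e-02]
0.5 [ -2.11  -0.05   1.37  -0.09 -17.37   0.  ]
```

Request:
{"fn": "jog_arm", "kwargs": {
  "increments": [0.9, -0.7, 0, 0.2, 0, -3, 0, 0.9, -0.9, 0, 0.5, 0, -5.9, 0, 0.9, -0.9, 0, 0.5, 0, -5.9, 0]
}}

```text
clock: 11.45
eef_pos: [444.8, 175.0, 18.8]
tool_rot: [-3.141, -0.101, -2.602]
force: [-1.1, -0.9, 2.1]
width: 9.9
gripper_force: 43.0
```

Contact is building at slope 0.3. I'll continue.

Request:
{"fn": "jog_arm", "kwargs": {
  "increments": [0.9, -0.3, 0, 0.2, 0, -2.9, 0, 0.9, -0.6, 0, 0.5, 0, -5.7, 0, 0.9, -0.6, 0, 0.5, 0, -5.7, 0]
}}

```text
clock: 11.75
eef_pos: [447.9, 176.7, 12.5]
tool_rot: [-3.141, -0.007, -2.603]
force: [-3.5, -1.6, 0.9]
width: 9.6
gripper_force: 43.1
```

Request:
{"fn": "jog_arm", "kwargs": {
  "increments": [0.9, -0.3, 0, 0.2, 0, -2.9, 0, 0.9, -0.6, 0, 0.4, 0, -5.7, 0, 0.9, -0.6, 0, 0.4, 0, -5.7, 0]
}}

```text
clock: 12.05
eef_pos: [454.6, 178.4, 8.8]
tool_rot: [-3.134, 0.08, -2.601]
force: [-5.0, -2.6, 1.2]
width: 9.6
gripper_force: 43.2
```

Run:
```python
from h import *
im=ctrl.get_image('top')[:,:,::-1].astype(int);a=cv2.imread('pics/top0.png').astype(int)
d=np.abs(im-a).sum(2)>60
print('box rear half changed',d[197:222,243:280].mean(), 'above/behind', d[165:195,225:265].mean())
s=ctrl.read_state();t,Rt=tool(s);B,o=slots((557.5,242),31);print((B.T@(t+Rt@TIP-o)).round(1),s['qpos'].round(2))
```

```text
box rear half changed 0.45297297297297295 above/behind 0.0
[-41.6  -1.4  77.2] [-0.24  0.74 -0.28  2.18  0.9   0.24  0.79]
```

Request:
{"fn": "jog_arm", "kwargs": {
  "increments": [0.9, 0, 0, 0, 0, 0, 0, 0.9, 0, 0, 0, 0, 0, 0, 0.9, 0, 0, 0, 0, 0, 0, 0.9, 0, 0, 0, 0, 0, 0, 0.9, 0, 0, 0, 0, 0, 0, 0.9, 0, 0, 0, 0, 0, 0]
}}

```text
clock: 12.7
eef_pos: [454.4, 177.8, 8.7]
tool_rot: [-3.135, 0.08, -2.603]
force: [-1.6, -4.9, 2.3]
width: 10.1
gripper_force: 43.2
```

Run:
```python
from h import *
a=cv2.imread('pics/scene0.png').astype(int);c=cv2.imread('pics/s3.png')
im=ctrl.get_image('scene')[:,:,::-1];cv2.imwrite('pics/s4.png',im)
s3=cv2.resize(c,(120,110),interpolation=cv2.INTER_AREA).astype(int)
d=np.abs(im[150:260,250:370].astype(int)-s3).sum(2)>60
for r in range(0,110,10): print(150+r,[int(d[r:r+10,k:k+10].sum()) for k in range(0,120,10)])
```

```text
150 [31, 94, 95, 99, 68, 95, 99, 80, 38, 48, 24, 0]
160 [1, 86, 98, 84, 68, 99, 66, 85, 89, 75, 53, 0]
170 [0, 62, 91, 89, 52, 40, 40, 81, 100, 81, 34, 0]
180 [0, 34, 100, 100, 80, 36, 40, 100, 95, 95, 11, 0]
190 [0, 22, 96, 100, 59, 3, 45, 73, 77, 89, 0, 0]
200 [0, 3, 30, 44, 18, 66, 92, 68, 44, 48, 0, 0]
210 [0, 7, 32, 0, 0, 69, 100, 100, 54, 6, 0, 0]
220 [0, 6, 8, 7, 10, 70, 95, 70, 5, 3, 0, 0]
230 [0, 0, 0, 51, 30, 37, 34, 4, 3, 0, 0, 0]
240 [0, 0, 23, 59, 29, 13, 10, 8, 0, 0, 0, 0]
250 [0, 0, 10, 53, 6, 0, 18, 0, 0, 0, 0, 0]
```

Run:
```python
from h import *
B,o=slots((557.5,242),31)
P=[o+B@np.array(v) for v in ((74,54,72),(74,-54,72),(147,-54,197),(147,54,197))]
print(w2px('scene',P).round(0).tolist(), w2px('top',P).round(0).tolist())
im=cv2.imread('pics/s4.png').astype(int);a=cv2.imread('pics/scene0.png').astype(int)
for y in (150,158,166,174,182,190): print(y,[(im[y,x].tolist(),a[y,x].tolist()) for x in (322,332,342,352)])
s=ctrl.read_state();t,Rt=tool(s);print(s['qpos'].round(2));print((B.T@(t+Rt@TIP-o)).round(1))
```

```text
[[316.0, 192.0], [347.0, 206.0], [363.0, 156.0], [331.0, 144.0]] [[238.0, 215.0], [275.0, 194.0], [256.0, 157.0], [215.0, 180.0]]
150 [([100, 100, 101], [46, 61, 90]), ([84, 85, 86], [82, 88, 88]), ([72, 79, 77], [73, 78, 77]), ([112, 124, 157], [109, 121, 154])]
158 [([92, 92, 94], [45, 62, 94]), ([101, 101, 102], [98, 109, 117]), ([95, 94, 96], [70, 77, 79]), ([93, 93, 94], [134, 144, 145])]
166 [([91, 90, 93], [49, 64, 89]), ([148, 157, 137], [49, 58, 68]), ([149, 157, 138], [56, 63, 61]), ([95, 95, 97], [136, 146, 146])]
174 [([93, 94, 95], [69, 80, 83]), ([146, 155, 135], [41, 50, 64]), ([148, 156, 136], [51, 65, 87]), ([99, 99, 101], [134, 143, 144])]
182 [([96, 97, 98], [61, 80, 41]), ([148, 155, 136], [178, 207, 216]), ([148, 155, 136], [89, 101, 117]), ([47, 62, 89], [47, 61, 88])]
190 [([95, 96, 96], [59, 76, 38]), ([105, 105, 106], [58, 77, 40]), ([146, 152, 133], [38, 50, 70]), ([53, 71, 42], [54, 71, 43])]
[-0.24  0.74 -0.27  2.18  0.88  0.24  0.81]
[-41.7  -1.3  77.3]
```

The cover's grey frame and window now stand behind the box, so it has opened. I'll withdraw and return the screwdriver to its old place.

Run:
```python
from h import *
t,Rt=tool()
for th,b in ((.3,(-50,0,90)),(.1,(-75,0,105)),(0,(-105,0,115))):
    q,Q=sd(b,th);print(q.round(0),delta(q,Q,t,Rt))
```

```text
[437. 169.  37.] [ 1.71  0.16 -2.97 -0.4  10.41 -0.02]
[408. 152.  71.] [ 4.8   0.13 -6.64 -0.37 21.87 -0.05]
[380. 135.  91.] [ 7.92  0.1  -8.91 -0.36 27.6  -0.07]
```

Request:
{"fn": "jog_arm", "kwargs": {
  "increments": [0.9, 0.8, 0.1, -1.5, 0, 5, 0, 0.9, 1.7, 0.2, -3, -0.4, 10.4, 0, 0.9, 1.7, 0.2, -3, -0.4, 10.4, 0, 0.9, 3.2, 0.1, -4.8, -0.4, 16, 0, 0.9, 4.8, 0.1, -6.6, -0.4, 21.9, 0, 0.9, 4.8, 0.1, -6.6, -0.4, 21.9, 0, 0.9, 7.9, 0.1, -8.9, -0.4, 27.6, 0, 0.9, 7.9, 0.1, -8.9, -0.4, 27.6, 0, 0.9, 7.9, 0.1, -8.9, -0.4, 27.6, 0]
}}

```text
clock: 13.65
eef_pos: [380.6, 135.9, 89.8]
tool_rot: [3.141, -0.397, -2.603]
force: [0.3, 1.0, -1.4]
width: 10.2
gripper_force: 42.8
```

Run:
```python
from h import *
s=ctrl.read_state();t,Rt=tool(s);print(s['qpos'].round(2))
print(delta((462,-138.3,63),Rg,t,Rt))
# slip check of the driver in the hand: handle outline in wrist image
im=ctrl.get_image('wrist')[:,:,::-1]
b=im.astype(int);m=((b[:,:,0]>b[:,:,1]+25)&(b[:,:,0]>b[:,:,2]+25)).astype(np.uint8)
n,l,st,ce=cv2.connectedComponentsWithStats(m);i=1+st[1:,4].argmax();print(st[i],ce[i])
```

```text
[-0.04  0.78 -0.65  1.92  0.47  1.04  1.15]
[  5.49 -27.72   5.2  -14.08   0.28  33.4 ]
[ 312  210   34  211 5901] [328.25351635 307.7908829 ]
```

The handle outline in the wrist image is unchanged, so there was no slip.

Request:
{"fn": "jog_arm", "kwargs": {
  "increments": [0.9, 2, -4, 0, -3, 0, 7, 0.9, 3, -9, 1, -6, 0, 14, 0.9, 4, -14, 2, -9, 0, 21, 0.9, 5, -19, 3.5, -12, 0, 28, 0.9, 5.5, -24, 4.5, -14, 0.3, 33.4, 0.9, 5.5, -27.7, 5.2, -14, 0.3, 33.4, 0.9, 5.5, -27.7, 5.2, -14, 0.3, 33.4, 0.9, 5.5, -27.7, 5.2, -14, 0.3, 33.4, 0.9, 5.5, -27.7, 5.2, -14, 0.3, 33.4]
}}

```text
clock: 14.6
eef_pos: [460.6, -137.0, 64.1]
tool_rot: [-3.139, -0.406, 3.049]
force: [-0.6, 0.1, -0.2]
width: 9.6
gripper_force: 42.8
```

Run:
```python
from h import *
s=ctrl.read_state();t,Rt=tool(s);print(s['qpos'].round(2))
print(delta((462.9,-138.5,-10),Rg,t,Rt),delta((462.9,-138.5,-16.5),Rg,t,Rt))
```

```text
[ 0.48  0.86 -0.47  1.71  0.39  1.09  1.3 ]
[-3.15 -0.11  6.72 -0.17 -0.22  0.07] [-3.4  -0.11  7.31 -0.17 -0.22  0.07]
```

Request:
{"fn": "jog_arm", "kwargs": {
  "increments": [0.9, -1.5, -0.1, 3.3, 0, 0, 0, 0.9, -2.8, -0.1, 6, 0, 0, 0, 0.9, -3.1, -0.1, 6.7, 0, 0, 0, 0.9, -3.3, -0.1, 7.1, 0, 0, 0, 0.9, -3.4, -0.1, 7.3, 0, 0, 0, 0.9, -3.4, -0.1, 7.3, 0, 0, 0]
}}

```text
clock: 15.2
eef_pos: [463.6, -139.9, -15.3]
tool_rot: [-3.138, -0.405, 3.047]
force: [0.6, 0.2, -1.0]
width: 10.2
gripper_force: 42.8
```

Request:
{"fn": "jog_arm", "kwargs": {
  "increments": [0.9, -0.1, 0, 0.1, 0, 0, 0, 0.9, -0.1, 0, 0.2, 0, 0, 0, 1.4, -0.1, 0, 0.2, 0, 0, 0, 2, -0.1, 0, 0.2, 0, 0, 0, 4, -0.1, 0, 0.2, 0, 0, 0, 4, -0.1, 0, 0.2, 0, 0, 0, 4, -0.1, 0, 0.2, 0, 0, 0, 4, 1.6, 0, -3.7, 0, 0, 0, 4, 3.2, 0, -7.4, 0, 0, 0, 4, 5, 0, -11.5, 0, 0, 0, 4, 5, 0, -11.5, 0, 0, 0]
}}

```text
clock: 16.3
eef_pos: [465.8, -139.5, 113.8]
tool_rot: [-3.137, -0.398, 3.046]
force: [-0.0, 0.9, -0.1]
width: 40.1
gripper_force: 0.0
```

Run:
```python
from h import *
s=ctrl.read_state();t,Rt=tool(s);print(s['qpos'].round(2),t,s['tool_rot'])
# driver location from wrist image
p=ctrl.camera_params('wrist');im=ctrl.get_image('wrist')[:,:,::-1];b=im.astype(int)
m=((b[:,:,0]>b[:,:,1]+25)&(b[:,:,0]>b[:,:,2]+25)).astype(np.uint8)
n,l,st,ce=cv2.connectedComponentsWithStats(m);i=1+st[1:,4].argmax();x,y,w,h,_=st[i]
print(st[i],px2w('w',[[x+w/2,y],[x+w/2,y+h]],7,p).round(1))
# top view: transformer (yellow) in the box
a=ctrl.get_image('top');hsv=cv2.cvtColor(a,cv2.COLOR_RGB2HSV);cv2.imwrite('pics/t5.png',a[:,:,::-1])
roi=hsv[180:290,220:320];m=cv2.inRange(roi,(18,70,90),(38,255,255))
n,l,st,ce=cv2.connectedComponentsWithStats(m);
for k in range(1,n):
    if st[k,4]>30:
        r=cv2.minAreaRect(np.argwhere(l==k)[:,::-1].astype(np.float32)+[220,180] if 0 else (np.argwhere(l==k)[:,::-1]+np.array([220,180])).astype(np.float32))
        c=cv2.boxPoints(r);print(st[k],r);print(px2w('top',np.vstack([c,[r[0]]]),68).round(1).tolist())
```

```text
[ 0.49  0.79 -0.49  1.68  0.36  1.18  1.32] [ 465.81706628 -139.51221022  113.78646775] [-3.13727437 -0.39767875  3.04584294]
[ 319  237   18  114 1865] [[ 430.2 -136.6    7. ]
 [ 516.3 -144.7    7. ]]
[ 38  34  25  31 419] ((270.1470642089844, 228.91177368164062), (30.869747161865234, 14.062882423400879), 59.036251068115234)
[[584.5, 280.8, 68.0], [603.1, 250.9, 68.0], [536.9, 209.9, 68.0], [518.4, 239.6, 68.0], [560.6, 245.3, 68.0]]
```

The screwdriver lies flat at its old place. The transformer measures (564,247) at its top, which agrees with the nest centre. Next I go above it with vertical fingers, opening 54 mm.

Run:
```python
from h import *
t,Rt=tool();Q=R.from_euler('xyz',[180,0,211],degrees=True).as_matrix()
for q in ((500,60,150),(564.7,247,105)): print(delta(q,Q,t,Rt))
```

```text
[ -0.05  20.23  -4.45   7.15 -22.45 -35.93]
[ -6.1   39.47  -2.22   7.15 -22.45 -35.93]
```

Request:
{"fn": "jog_arm", "kwargs": {
  "increments": [5.4, 0, 4, -1.5, 1.2, -3.7, -6, 5.4, 0, 8, -3, 2.4, -7.5, -12, 5.4, 0, 12, -4.4, 3.6, -11.2, -18, 5.4, 0, 16, -4.4, 4.8, -15, -24, 5.4, 0, 20.2, -4.4, 6, -18.7, -30, 5.4, -1, 24, -4.4, 7.1, -22.4, -35.9, 5.4, -2.5, 28.5, -4.4, 7.1, -22.4, -35.9, 5.4, -4, 33, -4.2, 7.1, -22.4, -35.9, 5.4, -5.4, 37, -3.5, 7.1, -22.4, -35.9, 5.4, -6.1, 39.5, -2.2, 7.1, -22.4, -35.9, 5.4, -6.1, 39.5, -2.2, 7.1, -22.4, -35.9, 5.4, -6.1, 39.5, -2.2, 7.1, -22.4, -35.9, 5.4, -6.1, 39.5, -2.2, 7.1, -22.4, -35.9, 5.4, -6.1, 39.5, -2.2, 7.1, -22.4, -35.9]
}}

```text
clock: 17.8
eef_pos: [564.4, 245.6, 104.1]
tool_rot: [3.14, -0.003, -2.603]
force: [-0.0, -0.1, 0.2]
width: 54.0
gripper_force: 0.0
```

Run:
```python
from h import *
s=ctrl.read_state();t,Rt=tool(s);print(s['qpos'].round(2),t,s['tool_rot'],s['force'])
p=ctrl.camera_params('wrist');im=ctrl.get_image('wrist');cv2.imwrite('pics/w6.png',im[:,:,::-1])
hsv=cv2.cvtColor(im,cv2.COLOR_RGB2HSV);m=cv2.inRange(hsv,(18,70,90),(38,255,255))
n,l,st,ce=cv2.connectedComponentsWithStats(m)
for k in range(1,n):
    if st[k,4]>300:
        r=cv2.minAreaRect((np.argwhere(l==k)[:,::-1]).astype(np.float32));c=cv2.boxPoints(r)
        W=px2w('w',np.vstack([c,[r[0]]]),68,p);print(st[k],r[0],r[1],r[2]);print(W.round(1).tolist())
print(w2px('w',[[564.7,247,68]],p), w2px('w',[t+Rt@[11,y,-25] for y in(-27,27)],p))
```

```text
[-0.08  0.78 -0.63  1.7   0.58  0.86  1.15] [564.3596863  245.55454665 104.11816119] [ 3.14004894e+00 -2.61260294e-03 -2.60335420e+00] [-0.02847703 -0.08172617  0.24291782]
[ 86  68  54  61 384] (110.08867645263672, 99.51431274414062) (62.00531768798828, 43.909034729003906) 75.20323944091797
[[542.4, 88.1, 68.0], [526.7, 104.7, 68.0], [549.2, 122.6, 68.0], [565.8, 105.4, 68.0], [545.7, 105.1, 68.0]]
[   0  140   62   87 1086] (26.028301239013672, 182.34906005859375) (89.97117614746094, 48.213558197021484) 74.05460357666016
[[599.9, 57.8, 68.0], [580.6, 77.4, 68.0], [618.9, 104.2, 68.0], [640.1, 83.6, 68.0], [609.1, 80.5, 68.0]]
[ 305  193   51  123 5746] (330.0, 254.0) (122.0, 50.0) 90.0
[[536.8, 213.9, 68.0], [522.9, 237.2, 68.0], [585.5, 276.4, 68.0], [600.9, 250.6, 68.0], [559.9, 243.5, 68.0]]
[[330.82936285 263.73276179]] [[263.42299709 290.16340586]
 [395.30150744 290.16426633]]
```

The tape-wrapped core is centred at wrist pixel (330,254) and aligned with the tool. I'll descend.

Request:
{"fn": "jog_arm", "kwargs": {
  "increments": [5.4, 0, 0, 2.5, 0, 0, 0, 5.4, 0, 0, 4.5, 0, 0, 0, 5.4, 0, 0, 6, 0, 0, 0, 5.4, 0, 0, 6, 0, 0, 0]
}}

```text
clock: 18.25
eef_pos: [562.8, 245.9, 42.4]
tool_rot: [3.139, -0.006, -2.602]
force: [-0.5, -0.4, -0.7]
width: 54.1
gripper_force: 0.0
```

Request:
{"fn": "jog_arm", "kwargs": {
  "increments": [5.4, 0, 0, 1, 0, 0, 0, 5.4, 0, 0, 2, 0, 0, 0, 5.4, 0, 0, 2.5, 0, 0, 0, 5.4, 0, 0, 2.5, 0, 0, 0]
}}

```text
clock: 18.65
eef_pos: [563.3, 247.2, 18.3]
tool_rot: [3.139, -0.003, -2.601]
force: [0.4, 0.6, -0.7]
width: 54.1
gripper_force: 0.0
```

Request:
{"fn": "jog_arm", "kwargs": {
  "increments": [2, 0, 0, 0, 0, 0, 0, 2, 0, 0, 0, 0, 0, 0, 2, 0, 0, 0, 0, 0, 0, 2, 0, 0, 0, 0, 0, 0, 2, 0, 0, 0, 0, 0, 0, 2, 0, 0, 0, 0, 0, 0]
}}

```text
clock: 19.25
eef_pos: [564.2, 247.7, 19.7]
tool_rot: [3.139, -0.001, -2.601]
force: [-0.3, -0.3, 4.5]
width: 29.5
gripper_force: 60.6
```

Request:
{"fn": "jog_arm", "kwargs": {
  "increments": [2, 0, 0, -1, 0, 0, 0, 2, 0, 0, -2.5, 0, 0, 0, 2, 0, 0, -4.5, 0, 0, 0, 2, 0, 0, -7, 0, 0, 0, 2, 0, 0, -10, 0, 0, 0, 2, 0, 0, -13, 0, 0, 0, 2, 0, 0, -16, 0, 0, 0, 2, 0, 0, -16, 0, 0, 0, 2, 0, 0, -16, 0, 0, 0]
}}

```text
clock: 20.15
eef_pos: [564.2, 247.1, 179.6]
tool_rot: [3.14, -0.002, -2.601]
force: [-0.2, 1.1, -3.8]
width: 30.0
gripper_force: 59.7
```

Run:
```python
from h import *
s=ctrl.read_state();t,Rt=tool(s);print(s['qpos'].round(2),t)
yaw=R.from_euler('xyz',s['tool_rot']).as_euler('xyz')
for q,th in (((500,120,300),0),((560,130,330),-45),((600,140,340),-80)):
    Q=Rt@R.from_euler('y',th,degrees=True).as_matrix();print(delta(q,Q,t,Rt))
```

```text
[-0.05  0.69 -0.69  1.64  0.5   1.    1.21] [564.1573609  247.09970737 179.57163658]
[ 12.06  -7.58 -12.04   0.     0.     0.  ]
[  6.4   -9.8  -15.05  -0.   -45.     0.  ]
[  2.46 -11.   -16.06   0.   -80.     0.  ]
```

The transformer is in hand. I'll move up and back, clear of the box.

Request:
{"fn": "jog_arm", "kwargs": {
  "increments": [2, 0, 0, -3, 0, 0, 0, 2, 2, -1, -6, 0, 0, 0, 2, 4.5, -3, -9, 0, 0, 0, 2, 7, -5, -11, 0, 0, 0, 2, 9.5, -6.5, -12, 0, 0, 0, 2, 12, -7.6, -12, 0, 0, 0, 2, 12, -7.6, -12, 0, -8, 0, 2, 12, -7.6, -13, 0, -16, 0, 2, 11, -7.6, -14, 0, -24, 0, 2, 10, -8, -15, 0, -32, 0, 2, 9, -8, -15, 0, -40, 0, 2, 9, -8, -15, 0, -40, 0]
}}

```text
clock: 21.35
eef_pos: [530.1, 123.5, 342.8]
tool_rot: [3.127, 0.665, -2.613]
force: [-0.9, -0.7, -2.0]
width: 30.5
gripper_force: 60.3
```

Run:
```python
from h import *
s=ctrl.read_state();print(s['qpos'].round(2))
```

```text
[ 0.96  0.23 -1.25  2.2   0.04  0.23  1.87]
```

Joints 3 and 6 are at their limits here. Extending outward and up frees joint 6 for the rest of the turn.

Request:
{"fn": "jog_arm", "kwargs": {
  "increments": [2, -2, 0, 0.5, 0, 0, 0, 2, -4, 0, 1, 0, -3, 0, 2, -6, 0, 1.6, 0, -7, 0, 2, -8, 0, 2.3, 0, -12, 0, 2, -10, 0, 3, 0, -17, 0, 2, -12, 0, 3.5, 0, -22, 0, 2, -14, 0, 4, 0, -28, 0, 2, -15.5, 0, 4.5, 0, -34, 0, 2, -15.5, 0, 4.5, 0, -34, 0, 2, -15.5, 0, 4.5, 0, -34, 0, 2, -15.5, 0, 4.5, 0, -34, 0]
}}

```text
clock: 22.45
eef_pos: [653.0, 181.9, 389.7]
tool_rot: [-3.059, 0.971, -2.591]
force: [0.5, -0.1, -2.7]
width: 30.0
gripper_force: 60.4
```

Run:
```python
from h import *
s=ctrl.read_state();t,Rt=tool(s);print(s['qpos'].round(2),'tilt',np.degrees(np.arccos(-Rt[2,2])),np.abs(s['qd']).max())
```

```text
[ 0.71  0.44 -1.24  2.17  2.21  0.33 -0.28] tilt 55.73905379949024 2.177334136225636
```

Request:
{"fn": "jog_arm", "kwargs": {
  "increments": [2, 0, 0, 0, 0, -4, 0, 2, 0, 0, 0, 0, -8, 0, 2, 0, 0, 0, 0, -12, 0, 2, 0, 0, 0, 0, -16, 0, 2, 0, 0, 0, 0, -16, 0, 2, 0, 0, 0, 0, -16, 0, 2, 0, 0, 0, 0, -16, 0]
}}

```text
clock: 23.15
eef_pos: [652.9, 181.5, 391.1]
tool_rot: [-2.989, 1.247, -2.515]
force: [0.3, 0.5, -2.4]
width: 30.0
gripper_force: 60.5
```

Run:
```python
from h import *
s=ctrl.read_state();t,Rt=tool(s);print(s['qpos'].round(2),'tilt',np.degrees(np.arccos(-Rt[2,2])),np.abs(s['qd']).max())
```

```text
[ 0.67  0.59 -1.2   2.38  2.92  0.78 -0.83] tilt 71.65785340167176 0.014174328645395607
```

Run:
```python
from h import *
s=ctrl.read_state();t,Rt=tool(s);p=ctrl.camera_params('wrist');im=ctrl.get_image('wrist');cv2.imwrite('pics/w7.png',im[:,:,::-1])
m=cv2.inRange(cv2.cvtColor(im,cv2.COLOR_RGB2HSV),(18,60,60),(38,255,255))
n,l,st,ce=cv2.connectedComponentsWithStats(m)
print([st[k].tolist() for k in range(1,n) if st[k,4]>300])
for a in (-15,0,15):
    A=R.from_euler('y',a,degrees=True).as_matrix();c=np.array([0,0,-32])
    print(a,w2px('w',[t+Rt@(c+A@np.array([x,0,-16])) for x in (37,-37)],p).round(0).tolist())
tp=ctrl.get_image('top');cv2.imwrite('pics/t7.png',tp[:,:,::-1])
B,o=slots((557.5,242),31);c=B.T@(t-o);print('TCP in box frame',c.round(0))
b=tp.astype(int);M=((b[:,:,2]>b[:,:,1]+25)&(b[:,:,2]>b[:,:,0]+40))[225:295,405:440];ys,xs=np.where(M);print('driver px',xs.min()+405,xs.max()+405,ys.min()+225,ys.max()+225)
```

```text
[[199, 0, 39, 26, 331], [377, 24, 197, 159, 12663], [287, 230, 82, 196, 14478]]
-15 [[330.0, 232.0], [330.0, 437.0]]
0 [[330.0, 249.0], [329.0, 429.0]]
15 [[330.0, 275.0], [329.0, 416.0]]
TCP in box frame [  51. -101.  391.]
driver px 417 423 253 284
```

The transformer sits level in the pads, or tilted slightly further. Tool tilt is 72°, everything is still, and the screwdriver is in place. Handing in.

Run:
```python
from cell import ctrl
print(ctrl.read_state()['qd'].round(3)); print(ctrl.finish_job())
```

```text
[ 0.007 -0.002 -0.003  0.008  0.003  0.005 -0.001]
the job is handed in; nothing more can be done
None
```

I handed the job in at about 23 s with no verdict returned: the cover is prised open, the screwdriver lies flat at its old place, and the gripper holds the transformer still, about 72° over and roughly 39 cm up, clear of the box.

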